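Set the egg timer to the three-dot mark by its clicks

ROBOT

A 6-joint arm with a two-finger parallel gripper is mounted at the origin on a cart in front of the work surface, level with it; the furniture and walls round the work are solid. World frame = base frame: x ahead of the robot, y to its left, z up, the work surface at z = 0. Lengths are in mm, angles in degrees, forces in N, time in s.
With the tool pointing down it reaches from about 300 to 850 mm from the base axis. Payload 4.2 kg.
Tool frame: the origin (TCP) lies on the centre line of the jaws, within the pads' length; the fingertips stand 8 mm ahead of it and the grasp point (between the pads) lies 11 mm behind it; z points along the fingers, y is the line along which they close (so a half turn about z gives the same grasp; the last joint's range is limited). The gripper opens to 91 mm and grips with 3 to 60 N. Pads are 32 mm wide; open, the fingers measure 118 mm over their backs; the gripper's body (76 mm by 178 mm) begins 60 mm behind the grasp point.
Start: joints at [73.51, 18.312, 89.639, -0, 72.044, -1.146], TCP at [152.153, 554.52, 221.976] pointing down, gripper open.
Joint ranges: [-177.97, 177.97], [-48.28, 115.42], [12.27, 149.76], [-77.06, 257.06], [2.81, 150.46], [-146.56, 146.56]. Speed limits (degrees/s): [147.25, 147.25, 180, 180, 180, 180].

INTERFACE

Orientations are given as [roll, pitch, yaw] about the fixed x, y, z axes, in that order (R = Rz(yaw) Ry(pitch) Rx(roll)).
In Python, from workcell import telemetry, eyes, ticket gives the robot as it stands. The module is installed in compiled form; this text tells all that it offers.
- The arm moves only by the shell command python3 -m crank 'ROWS' [OPENING] [FORCE]. ROWS is JSON, a list of rows, each an object of numbers: "dx", "dy", "dz": the shift along the world's x, y, z normalised to -1 to 1, where 1 is 80 cm; "yaw": the turn about the world's z normalised to -1 to 1, where 1 is 5 degrees. A call has 1 to 10 rows; each row shifts and turns the commanded pose from where the row before left it; what a row does not reach is not made up. A row lasts 1/8 s, in which the tool goes at most 62.5 mm and 10.7 degrees, less where a joint would pass 70% of its speed; a pose out of reach is approached as far as the arm can. A call with a number of a shift or a turn outside -1 to 1 is refused whole. A call with a gripper value outside its range is refused whole. OPENING is the opening, from 0 (shut) to 1 (fully open), set as the call begins (- or left out, the last holds). The fingers move at their own pace and stop on an object; FORCE is the grip in N (left out, the last holds). Time passes only in rows, so rows that do not move let the fingers close. It gives the time, the measured TCP pose, the force, the opening and the grip force at its end, in the units of the state.
- telemetry.state(): the state, without advancing time (a new reading comes with each control period).
- eyes.grab_frame(name): name is "side" or "top" or "wrist"; returns the picture (400x640x3 uint8, red, green, blue); there is no depth.
- eyes.calibration(name): a dict with "camera_matrix" (3x3 intrinsics, pixels), "world_from_camera" (4x4, takes a point from camera to world coordinates). Camera axes: x right, y down, z forward; pixel columns grow to the right and rows downward; lengths in mm; the calibration is good to about 2 mm. A picture is of the moment at which its call begins: read the wrist's pose just before it. calibration takes no time and is no camera call; for the wrist camera it gives the pose at the moment of the call.
- ticket.job_done(): hands the job in; it is judged then, once.
The state is a dict: "time_s": time; "qpos": joint angles; "qvel": joint speeds; "effort": joint torques, N m; "ee_pos": TCP position; "ee_rot": TCP orientation; "force": force on the tool from outside, world axes, zero at the start; "torque": the same for the moment, N m; "gripper_width": finger opening in mm; "gripper_force": force on a finger pad.
Only numpy, scipy, OpenCV 4.12 (cv2) and the standard library are available. Lean on these libraries where they do the work, as an engineer would, in place of code of your own. Each camera call takes 0.05 s, during which the arm holds its last target. There are 200 camera calls.

TASK

Two identical kitchen timers stand on yellow plates on the worktop, one just to the right of the dish of brown eggs (seen from the robot), the other just to the right of a rice roll. Turn the red dial of the timer by the egg dish counter-clockwise, click by click, until its white pointer rests at the third click, the mark with three dots, then let go. Leave the other timer as it is and do not knock anything over or out of its place.

Things in the scene. Friction and masses are not known exactly. Their poses are not given: they have to be found in the camera images.
- egg_timer_dial (a joint): Dial of the egg timer, rad, growing counter-clockwise from above. 0 is off (bar mark); it clicks every 24 degrees (0.419 rad): one dot 0.419, two 0.838, three 1.257, four 1.676. Let go between clicks it springs to the nearer one, unless close to half-way. It begins near off, one or two dots. Passing a click takes about 0.08 N m.
- egg_grip (a point): Egg timer: white, 65 mm, fixed on a yellow plate, just right of the dish of brown eggs. Point on the vertical dial axis, half-way up the dial's grip: a straight red bar 12 mm wide, 46 long, 12 high, its top 52 mm above the worktop, on a 56 mm red disc whose top is 6 mm below this point. Axes turn with the dial: x across the bar (pinch so), y along the bar to its white pointer end, z up.
- egg_plate: Fixed yellow round base plate of the egg timer, 120 mm across, 6 mm thick; origin at the centre of its underside, on the dial axis. Black marks round the timer, counter-clockwise from above: a bar (off) in the plate's +y direction, then radial rows of one, two, three and four dots, 24 degrees apart; three dots lie 72 degrees past the bar.
- roll_timer_dial (a joint): Dial of the other, identical timer at the rice roll; to be left alone. Same values.
- roll_grip (a point): The other timer, just to the right of the rice roll: the same point and axes as egg_grip. To be left alone.
- roll_pointer (a point): Point on the other timer's dial at the pointer end of its bar, 24 mm from the axis.
- roll: White wrapped rice roll, 54 x 154 x 50 mm, loose, lying just to the left of the other timer, pointing away from the robot; origin at its underside. Bystander.
- pepper: Pepper shaker with grey cap, 44 mm across, 90 mm high, loose; origin at its underside. Bystander.

How it is judged:
By the outcome, as a careful person would: the job done as asked, in the order asked, and still so for the second after the job is handed in, with the robot touching nothing.
It also fails if it takes over 29 s, if anything falls off the work surface, if the arm or the gripper's body presses on something with over 40 N, if the wrist force passes 120 N, or if a joint passes its speed limit or range.

## Working session

There is one attempt and no reset: what is moved stays moved. The work goes in short steps, Python scripts to look and compute and a shell command to move; the robot and the scene stay as the last step left them, time stands still between calls to the robot, and variables do not carry over. Pictures are saved under pics/ and viewed, at most 10 in all, crops included, and the job is handed in when it is done.

```bash
mkdir -p pics; cat > h.py <<'E'
import numpy as np, cv2
from workcell import telemetry, eyes, ticket
def grab(n,f=None):
    c=eyes.calibration(n); im=eyes.grab_frame(n)
    if f: cv2.imwrite('pics/'+f,im[:,:,::-1])
    return im,c
def ray(c,u,v,z):
    K=np.array(c['camera_matrix']);T=np.array(c['world_from_camera'])
    d=T[:3,:3]@np.linalg.inv(K)@[u,v,1]; o=T[:3,3]
    return o+d*(z-o[2])/d[2]
E
python3 - <<'E'
from h import *
s=telemetry.state();print({k:np.round(s[k],2).tolist() for k in s})
for n in('top','side'):
    im,c=grab(n,n+'0.png');print(n,np.round(c['world_from_camera'],2).tolist())
E
```

```text
{'time_s': 0.0, 'qpos': [73.51, 18.35, 89.71, 0.0, 72.04, -1.15], 'qvel': [-0.0, 0.09, 0.04, -0.06, -0.02, 0.06], 'effort': [0.0, -41.25, -23.2, 0.07, 0.05, -0.0], 'ee_pos': [152.0, 554.03, 221.11], 'ee_rot': [-179.9, -0.0, 164.66], 'force': [-0.55, 0.07, 0.22], 'torque': [-0.02, -0.01, -0.05], 'gripper_force': 0.0, 'gripper_width': 91.36}
top [[-0.0, -0.98, 0.18, 380.1], [-1.0, 0.01, 0.0, 31.03], [-0.0, -0.18, -0.98, 1297.12], [0.0, 0.0, 0.0, 1.0]]
side [[0.98, -0.1, 0.14, 448.21], [-0.17, -0.62, 0.76, -795.54], [0.01, -0.78, -0.63, 761.07], [0.0, 0.0, 0.0, 1.0]]
```

View pics/top0.png

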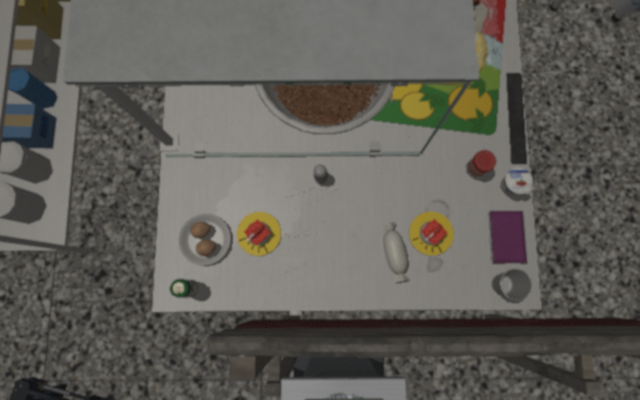

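View pics/side0.png

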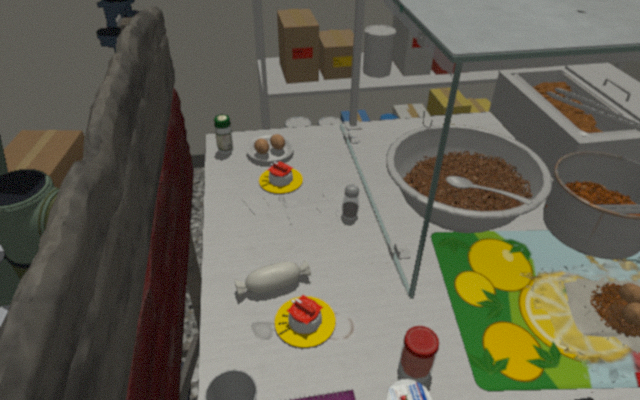

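The top view shows the egg timer's plate at about (259,233), right of the egg dish, and the roll timer at (432,233). The glass guard's edge is at row 155, and a long beam-like object lies at rows 320–350. The side view shows the egg timer at (281,178) and the beam at the left.

```bash
python3 - <<'E'
from h import *
for n in('top','side'):
    c=eyes.calibration(n); im=cv2.imread(f'pics/{n}0.png'); h=cv2.cvtColor(im,cv2.COLOR_BGR2HSV)
    m=cv2.inRange(h,(22,150,120),(32,255,255)); k,l,st,ce=cv2.connectedComponentsWithStats(m)
    for i in range(1,k):
        if st[i,4]>200:print(n,st[i],ce[i].round(1),ray(c,st[i,0]+st[i,2]/2-.5,st[i,1]+st[i,3]/2-.5,6).round(1))
c=eyes.calibration('top')
for nm,u,v in [('beamL',210,335),('beamfar',400,320),('beamnear',400,352),('guardbot',300,155),('shelf',300,80),('dish',205,240),('shaker',320,180),('green',180,288),('tableedge',300,310)]:
    print(nm,[ray(c,u,v,z).round().tolist() for z in (0,150,300,450)])
c=eyes.calibration('side')
for nm,u,v in [('beamtopfar',140,20),('beamR',172,150),('beamR2',190,250),('guardcorner',412,297),('guardtop',460,62)]:
    print(nm,[ray(c,u,v,z).round().tolist() for z in (0,150,300,450)])
im,c=grab('wrist','w0.png');print(np.round(c['world_from_camera'],2).tolist())
E
```

```text
top [393  84  39  35 842] [412. 101.] [ 895.1 -202.3    6. ]
top [453  89  38  30 709] [471.7 103.9] [ 886.6 -369.     6. ]
top [238 213  42  42 798] [259.  233.5] [523.3 221.8   6. ]
top [410 213  43  42 814] [430.  233.2] [ 520.9 -239.6    6. ]
side [259 169  44  25 492] [280.8 182.9] [522.7 212.8   6. ]
side [ 455  239   97  108 3620] [496.7 276.3] [ 934.5 -240.8    6. ]
side [ 275  297   60   51 1320] [305.2 326.4] [ 520.3 -245.7    6. ]
side [530 298  28  17 280] [540.  306.7] [ 998.9 -286.5    6. ]
side [536 317  31  21 319] [550.9 324.8] [ 986.3 -335.1    6. ]
side [ 483  322   60   59 2297] [512.8 349.6] [ 887.4 -371.6    6. ]
beamL [[261.0, 343.0, 0.0], [274.0, 307.0, 150.0], [288.0, 271.0, 300.0], [302.0, 235.0, 450.0]]
beamfar [[296.0, -151.0, 0.0], [306.0, -130.0, 150.0], [316.0, -109.0, 300.0], [325.0, -88.0, 450.0]]
beamnear [[216.0, -148.0, 0.0], [235.0, -127.0, 150.0], [254.0, -107.0, 300.0], [273.0, -86.0, 450.0]]
guardbot [[742.0, 112.0, 0.0], [700.0, 103.0, 150.0], [658.0, 93.0, 300.0], [616.0, 84.0, 450.0]]
shelf [[963.0, 114.0, 0.0], [895.0, 104.0, 150.0], [828.0
[... 343 characters left out ...]
 110.0, 0.0], [329.0, 101.0, 150.0], [336.0, 92.0, 300.0], [343.0, 83.0, 450.0]]
beamtopfar [[-5.0, 1609.0, -0.0], [84.0, 1135.0, 150.0], [174.0, 661.0, 300.0], [263.0, 187.0, 450.0]]
beamR [[225.0, 422.0, 0.0], [269.0, 182.0, 150.0], [313.0, -58.0, 300.0], [357.0, -298.0, 450.0]]
beamR2 [[294.0, -6.0, 0.0], [325.0, -161.0, 150.0], [355.0, -317.0, 300.0], [385.0, -473.0, 450.0]]
guardcorner [[747.0, -217.0, 0.0], [688.0, -331.0, 150.0], [629.0, -445.0, 300.0], [571.0, -559.0, 450.0]]
guardtop [[1327.0, 908.0, -0.0], [1154.0, 572.0, 150.0], [981.0, 236.0, 300.0], [807.0, -99.0, 450.0]]
[[0.26, 0.94, 0.23, 88.97], [0.96, -0.26, -0.07, 570.49], [-0.0, 0.24, -0.97, 384.68], [0.0, 0.0, 0.0, 1.0]]
```

View pics/w0.png

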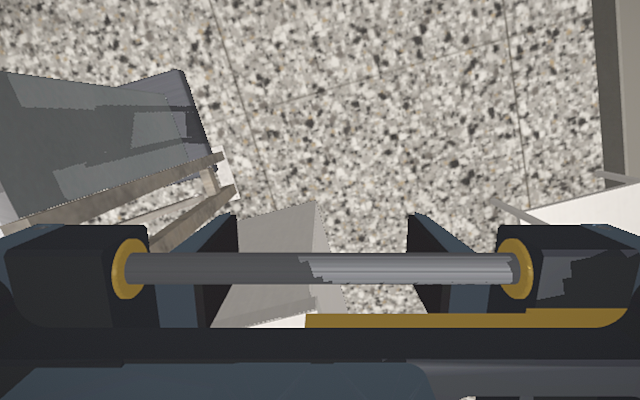

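The wrist view shows the floor between the fingers, with furniture legs at the left. Before moving I need the height of the bench-like beam between robot and worktop.

```bash
python3 - <<'E'
import cv2,numpy as np
t=cv2.imread('pics/top0.png')[295:400,180:390];s=cv2.imread('pics/side0.png')[0:400,0:220]
t=cv2.resize(t,(530,265));t=cv2.convertScaleAbs(t,alpha=1.8,beta=20);s=cv2.resize(s,(264,480));s=cv2.convertScaleAbs(s,alpha=1.5)
t2=cv2.resize(cv2.imread('pics/top0.png')[195:270,170:330],(530,248),interpolation=cv2.INTER_CUBIC)
o=np.zeros((520,800,3),np.uint8);o[:265,:530]=t;o[270:518,:530]=t2;o[:480,534:798]=s;cv2.imwrite('pics/cmp.png',o)
E
```

```text
(no output)
```

View pics/cmp.png

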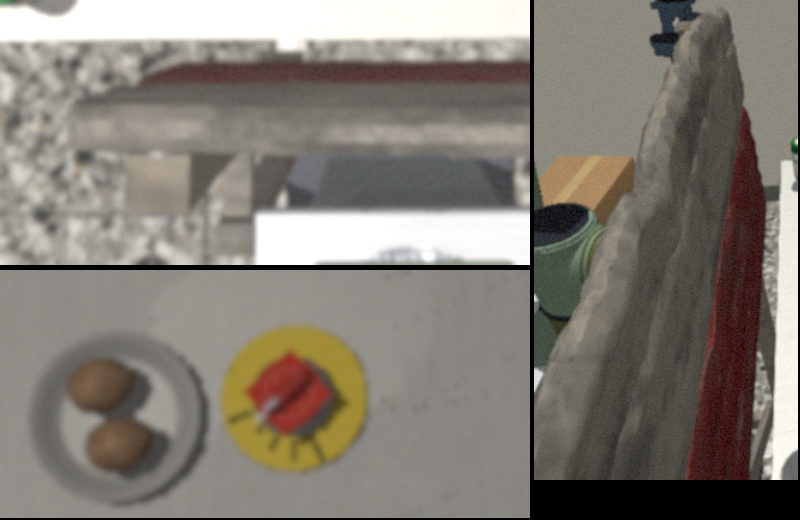

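The crop shows the beam's far end at top-view pixel (208,335) and side-view pixel (155,8). The egg dial's pointer aims towards (258,412) in the lower crop, near the one-dot row. I'll triangulate the beam.

```bash
python3 - <<'E'
from h import *
ct,cs=eyes.calibration('top'),eyes.calibration('side')
def L(c,u,v):
    T=np.array(c['world_from_camera']);d=T[:3,:3]@np.linalg.inv(np.array(c['camera_matrix']))@[u,v,1];return T[:3,3],d/np.linalg.norm(d)
for a,b in [((208,335),(155,8)),((208,345),(155,8)),((208,335),(145,8)),((208,350),(130,18)),((235,322),(176,92)),((227,328),(170,12))]:
    o1,d1=L(ct,*a);o2,d2=L(cs,*b)
    t=np.linalg.lstsq(np.c_[d1,-d2],o2-o1,rcond=None)[0];p,q=o1+t[0]*d1,o2+t[1]*d2
    print(a,b,p.round(),q.round())
c=ct
# dial red mask + bright pointer
t=cv2.imread('pics/top0.png');
print(ct['camera_matrix'][0][0],ray(ct,170+258/3.3125,195+(412-270)/3.3125,46).round(1), ray(ct,258.5,232.5,46).round(1))
# marks
for u,v in [(240,413),(263,423),(278,437),(295,447),(318,453),(295,398)]:
    print(ray(ct,170+u/3.3125,195+(v-270)/3.3125,6).round(1))
E
```

```text
(208, 335) (155, 8) [303. 237. 457.] [288. 235. 458.]
(208, 345) (155, 8) [286. 236. 457.] [288. 236. 457.]
(208, 335) (145, 8) [303. 236. 458.] [270. 231. 459.]
(208, 350) (130, 18) [276. 240. 437.] [236. 233. 440.]
(235, 322) (176, 92) [311. 226. 275.] [298. 225. 276.]
(227, 328) (170, 12) [314. 205. 458.] [320. 205. 457.]
484.22090832803235 [507.7 243.2  46. ] [521.5 216.   46. ]
[511.  264.5   6. ]
[502.9 245.7   6. ]
[491.5 233.4   6. ]
[483.4 219.5   6. ]
[478.5 200.9   6. ]
[522.9 220.3   6. ]
```

```bash
python3 -m crank '[{"dx":0.068,"dy":-0.032,"dz":0.008,"yaw":-1},{"dx":0.068,"dy":-0.032,"dz":0.008,"yaw":-1},{"dx":0.068,"dy":-0.032,"dz":0.008,"yaw":-1},{"dx":0.068,"dy":-0.032,"dz":0.008,"yaw":-1},{"dx":0.068,"dy":-0.032,"dz":0.008,"yaw":-1},{"dx":0.068,"dy":-0.032,"dz":0.008,"yaw":-1},{}]' 0.5 15
python3 - <<'E'
from h import *
from scipy.optimize import least_squares
s=telemetry.state();print(s['qpos'],s['ee_pos'],s['ee_rot'],s['force'])
P=[([73.51,18.35,89.71],(152,554.03,221.11)),(s['qpos'][:3],s['ee_pos'])]
A=[];b=[]
for q,p in P:
    a1,a2=np.radians(q[1]),np.radians(q[1]+q[2])
    A+=[[np.sin(a1),np.sin(a2),0],[np.cos(a1),np.cos(a2),1]];b+=[np.hypot(p[0],p[1]),p[2]]
print(np.linalg.lstsq(np.array(A),np.array(b),rcond=None))
grab('side','s1.png')
E
```

```text
[ 7.35112884e+01  1.83413718e+01  8.96890839e+01 -2.75467133e-04
  7.20435572e+01 -1.14658475e+00] [152.03980008 554.16180085 221.3405898 ] [-1.79925997e+02 -1.21913678e-03  1.64657957e+02] [0.03959277 0.48718905 0.64725217]
(array([ -9.749965  , 607.52288777, 418.67063979]), array([0.00299985]), np.int32(3), array([1.99845277e+00, 1.41639914e+00, 1.07850642e-04]))validation failed for argument at $[6]...
```

View pics/s1.png

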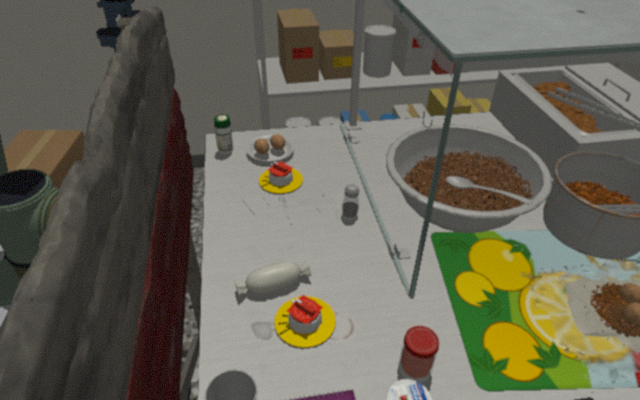

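The move was refused because empty rows aren't valid, so the picture is unchanged. I'll retry with explicit numbers.

```bash
python3 -m crank '[{"dx":0.068,"dy":-0.032,"dz":0.008,"yaw":-1},{"dx":0.068,"dy":-0.032,"dz":0.008,"yaw":-1},{"dx":0.068,"dy":-0.032,"dz":0.008,"yaw":-1},{"dx":0.068,"dy":-0.032,"dz":0.008,"yaw":-1},{"dx":0.068,"dy":-0.032,"dz":0.008,"yaw":-1},{"dx":0.068,"dy":-0.032,"dz":0.008,"yaw":-1},{"dx":0,"dy":0,"dz":0,"yaw":0}]' 0.5 15
python3 - <<'E'
from h import *
s=telemetry.state();print(s['qpos'],s['ee_pos'],s['ee_rot'],s['force'])
P=[([73.51,18.341,89.689],(152.04,554.16,221.34)),(s['qpos'][:3],s['ee_pos'])]
A=[];b=[]
for q,p in P:
    a1,a2=np.radians(q[1]),np.radians(q[1]+q[2])
    A+=[[np.sin(a1),np.sin(a2),0],[np.cos(a1),np.cos(a2),1]];b+=[np.hypot(p[0],p[1]),p[2]]
print(np.linalg.lstsq(np.array(A),np.array(b),rcond=None))
a=grab('side','s2.png')[0];b=grab('top')[0]
cv2.imwrite('pics/c2.png',np.vstack([a[:300],b[150:400]])[:,:,::-1])
E
```

```text
time_s: 1.08
ee_pos: [482.1, 398.8, 260.0]
ee_rot: [180.0, 0.1, 134.3]
force: [-0.4, 0.9, -0.6]
gripper_width: 45.6
gripper_force: 0.0
[ 3.85781247e+01  2.18437970e+01  7.88174830e+01 -5.66038959e-02
  7.92968019e+01 -5.75638120e+00] [482.07572011 398.83829133 260.03694264] [1.79963878e+02 5.95501243e-02 1.34344979e+02] [-0.42343278  0.90585361 -0.5845754 ]
(array([ 620.69154976,  400.39585367, -242.95400833]), array([5.29883997]), np.int32(3), array([1.97512244, 1.44825076, 0.03822428]))
```

View pics/c2.png

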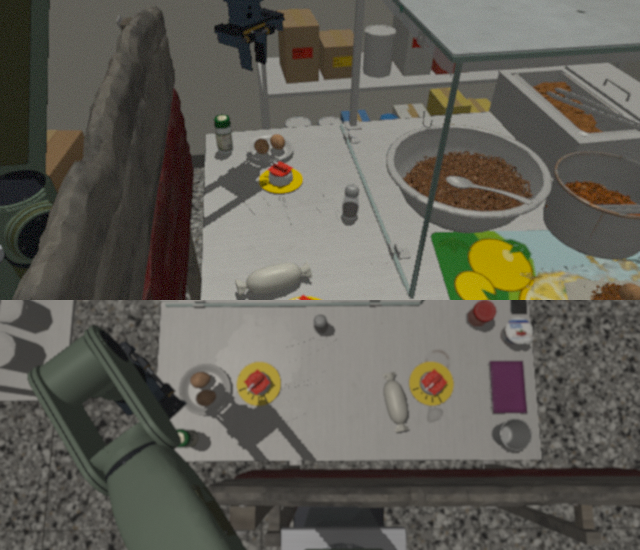

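The arm's elbow is well above the beam, and the joint fit agrees with that. I'll hover over the egg timer.

```bash
python3 -m crank '[{"dx":0.012,"dy":-0.056,"dz":0,"yaw":-1},{"dx":0.012,"dy":-0.056,"dz":0,"yaw":-1},{"dx":0.012,"dy":-0.056,"dz":-0.02,"yaw":0},{"dx":0.012,"dy":-0.056,"dz":-0.04,"yaw":0},{"dx":0,"dy":0,"dz":-0.05,"yaw":0},{"dx":0,"dy":0,"dz":0,"yaw":0},{"dx":0,"dy":0,"dz":0,"yaw":0}]'
python3 - <<'E'
from h import *
im,c=grab('wrist','w1.png');print(np.round(c['world_from_camera'],3).tolist(),c['camera_matrix'])
E
```

```text
time_s: 2.05
ee_pos: [517.0, 223.2, 173.8]
ee_rot: [179.9, 0.0, 124.8]
force: [0.5, 0.3, -0.4]
gripper_width: 45.7
gripper_force: 0.0
[[0.821, 0.554, 0.138, 480.102], [0.571, -0.797, -0.197, 276.622], [0.001, 0.241, -0.971, 337.217], [0.0, 0.0, 0.0, 1.0]] [[333.93792503   0.         321.93767886]
 [  0.         333.93792503 198.10861097]
 [  0.           0.           1.        ]]
```

View pics/w1.png

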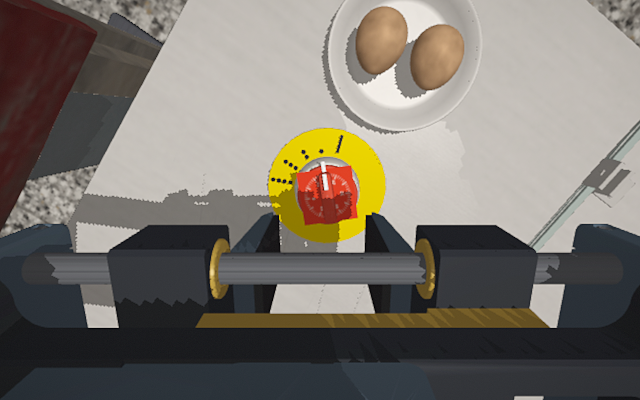

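The wrist view shows the plate centred near (327,185), with the off bar at (340,144). The dot rows are at (321,151), (305,154), (290,163) and (281,180). The white pointer runs from (325,190) to (322,162), at one dot.

```bash
python3 - <<'E'
from h import *
import json
im=cv2.imread('pics/w1.png')
R=np.array([[.821,.554,.138],[.571,-.797,-.197],[.001,.241,-.971]]);T=np.eye(4);T[:3,:3]=R;T[:3,3]=[480.102,276.622,337.217]
c=dict(camera_matrix=[[333.938,0,321.94],[0,333.938,198.11],[0,0,1]],world_from_camera=T)
h=cv2.cvtColor(im,cv2.COLOR_BGR2HSV)
y=cv2.inRange(h,(22,150,100),(32,255,255));y[245:]=0
p=cv2.findNonZero(y)[:,0];q=np.array([ray(c,u,v,6)[:2] for u,v in p])
hull=cv2.convexHull(q.astype(np.float32))[:,0]
(cx,cy),r=cv2.minEnclosingCircle(hull);print('plate',cx,cy,r)
for u,v in [(340,144),(321,151),(305,154),(290,163),(281,180)]:
    w=ray(c,u,v,6);w0=ray(c,u,v,38)
    print('mark',np.degrees(np.arctan2(w[1]-cy,w[0]-cx)).round(1),np.hypot(w[1]-cy,w[0]-cx).round())
w=cv2.inRange(h,(0,0,170),(180,60,255));w[:,:310]=0;w[:158]=0;w[192:]=0;w[:,338:]=0
red=cv2.inRange(h,(0,150,90),(8,255,255));red[:150]=0;red[240:]=0;red[:,:290]=0;red[:,:][:,365:]=0
k,l,st,ce=cv2.connectedComponentsWithStats(w);print(st[1:],ce[1:].round(1))
rp=cv2.findNonZero(red)[:,0];print('red bbox',rp.min(0),rp.max(0),cv2.minAreaRect(rp))
i=1+np.argmax(st[1:,4]);P=np.argwhere(l==i)[:,::-1]
W=np.array([ray(c,u,v,52)[:2] for u,v in P]);m=W.mean(0);print('ptr mean',m,np.degrees(np.arctan2(m[1]-cy,m[0]-cx)))
d=np.linalg.svd(W-m)[2][0];print('axis',np.degrees(np.arctan2(d[1],d[0])),'along',((W-m)@d).min(),((W-m)@d).max())
cv2.imwrite('pics/z.png',cv2.resize(im[120:250,250:400],(750,650)[:1]+(600,),interpolation=cv2.INTER_CUBIC))
E
```

```text
plate 508.6147766113281 191.47947692871094 92.97274780273438
mark 88.5 73.0
mark 99.6 58.0
mark 114.7 50.0
mark 133.7 41.0
mark 159.3 28.0
[[320 160  18  12 110]
 [310 164   9   5  22]
 [322 174   6  16  68]] [[327.5 164.1]
 [314.2 165.6]
 [324.8 181.4]]
red bbox [297 165] [356 224] ((327.00103759765625, 194.02267456054688), (58.07639694213867, 58.48506546020508), 87.39744567871094)
ptr mean [507.37114887 246.1415675 ] 91.30332246046856
axis 49.351365205239354 along -6.219681228968557 8.558319684128962
```

View pics/z.png

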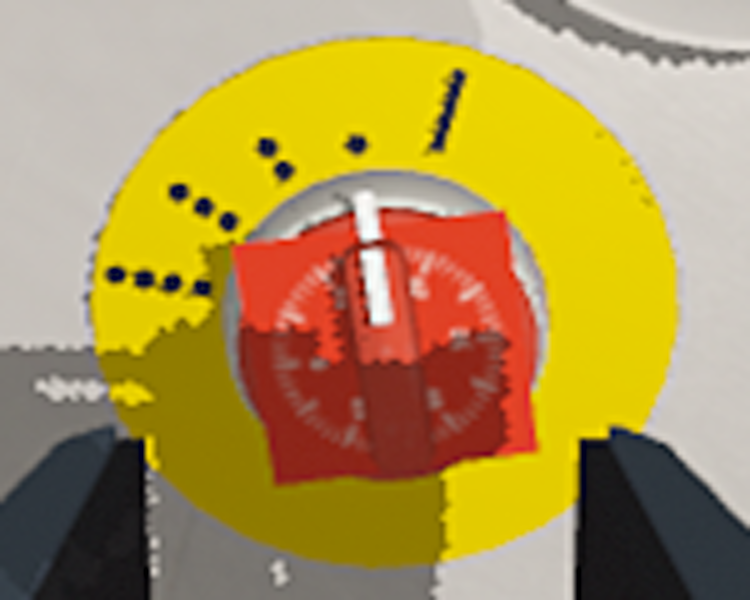

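The close-up shows the pointer tip at about (323,162) and the bar's rear end at about (331,222). The bar is aimed at the single dot.

```bash
python3 - <<'E'
from h import *
c=eyes.calibration('wrist')
Z=lambda x,y:(250+x/5-.4,120+y/4.615-.4)
im=cv2.imread('pics/w1.png');h=cv2.cvtColor(im,cv2.COLOR_BGR2HSV)
q=np.array([ray(c,*Z(*p),6)[:2] for p in [(90,300),(678,290),(385,37),(385,567),(180,115),(600,130)]],np.float32)
A=np.c_[2*q,np.ones(len(q))];s=np.linalg.lstsq(A,(q**2).sum(1),rcond=None)[0];cx,cy=s[:2];print('plate',cx,cy,np.sqrt(s[2]+cx*cx+cy*cy))
for p in [(448,110),(357,144),(276,159),(204,207),(159,281)]:
    w=ray(c,*Z(*p),6);print('mark',np.degrees(np.arctan2(w[1]-cy,w[0]-cx)).round(1),np.hypot(w[1]-cy,w[0]-cx).round())
t,b=ray(c,*Z(365,195),52),ray(c,*Z(405,475),49);e=ray(c,*Z(378,322),52)
print('tip',t,'rear',b,'mid',(t+b)/2,'bar',np.degrees(np.arctan2(*(t-b)[1::-1])),np.linalg.norm(t-b),'ptr stripe',np.degrees(np.arctan2(*(t-e)[1::-1])))
print(telemetry.state()['ee_pos'])
E
```

```text
plate 525.4494617179158 220.88581446112298 59.371902225438134
mark 109.0 46.0
mark 132.9 38.0
mark 156.8 40.0
mark -178.8 43.0
mark -154.6 46.0
tip [503.59478853 245.43644674  52.        ] rear [541.32813309 203.91296907  49.        ] mid [522.46146081 224.67470791  50.5       ] bar 132.2621495985528 56.18722710922973 ptr stripe 130.1957638033609
[517.46839597 223.26014058 174.21785484]
```

Plate axis is about (525,221), the pointer is at 132° (one dot), and three dots lie at about 181°. I'll align and descend with the tips kept above the disc.

```bash
python3 -m crank '[{"dx":0.01,"dy":-0.003,"dz":-0.03,"yaw":1},{"dx":0,"dy":0,"dz":-0.04,"yaw":0.45},{"dx":0,"dy":0,"dz":-0.04,"yaw":0},{"dx":0,"dy":0,"dz":-0.03,"yaw":0},{"dx":0,"dy":0,"dz":-0.014,"yaw":0},{"dx":0,"dy":0,"dz":0,"yaw":0},{"dx":0,"dy":0,"dz":0,"yaw":0}]'
python3 -m crank '[{"dx":0,"dy":0,"dz":0,"yaw":0},{"dx":0,"dy":0,"dz":0,"yaw":0},{"dx":0,"dy":0,"dz":0,"yaw":0},{"dx":0,"dy":0,"dz":0,"yaw":0}]' 0.05 10
python3 - <<'E'
from h import *
grab('wrist','w2.png');print(telemetry.state()['torque'])
E
```

```text
time_s: 2.98
ee_pos: [525.9, 219.9, 50.5]
ee_rot: [179.8, 0.1, 131.9]
force: [0.3, 1.0, 0.1]
gripper_width: 45.6
gripper_force: 0.0
time_s: 3.48
ee_pos: [526.0, 220.0, 49.4]
ee_rot: [179.8, 0.0, 131.9]
force: [2.3, 1.7, -0.9]
gripper_width: 11.9
gripper_force: 10.0
[ 0.36342587 -0.41528084  0.03958855]
```

View pics/w2.png

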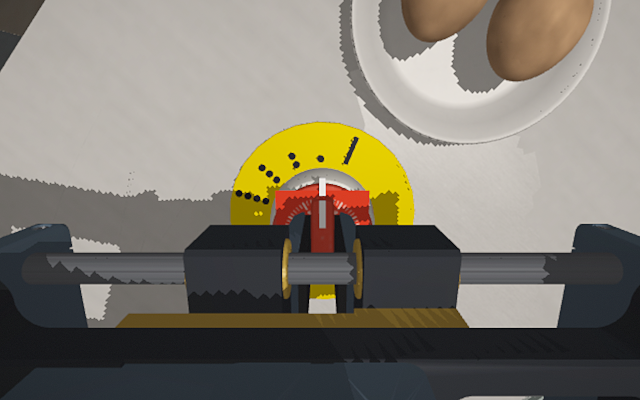

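The bar is pinched at 11.9 mm with the pointer in line with the single dot. Now I'll turn one click.

```bash
python3 -m crank '[{"dx":0,"dy":0,"dz":0,"yaw":0},{"dx":0,"dy":0,"dz":0,"yaw":0.8},{"dx":0,"dy":0,"dz":0,"yaw":0.8},{"dx":0,"dy":0,"dz":0,"yaw":0.8},{"dx":0,"dy":0,"dz":0,"yaw":0.8},{"dx":0,"dy":0,"dz":0,"yaw":0.8},{"dx":0,"dy":0,"dz":0,"yaw":0.8},{"dx":0,"dy":0,"dz":0,"yaw":0},{"dx":0,"dy":0,"dz":0,"yaw":0}]' - 20
```

```text
time_s: 4.65
ee_pos: [526.9, 221.3, 49.4]
ee_rot: [179.7, 0.1, 155.9]
force: [4.3, 7.4, -4.3]
gripper_width: 11.7
gripper_force: 20.0
```

```bash
python3 -m crank '[{"dx":0.001,"dy":0.001,"dz":0,"yaw":0.8},{"dx":0,"dy":0,"dz":0,"yaw":0.8},{"dx":0,"dy":0,"dz":0,"yaw":0.8},{"dx":0,"dy":0,"dz":0,"yaw":0.8},{"dx":0,"dy":0,"dz":0,"yaw":0.8},{"dx":0,"dy":0,"dz":0,"yaw":0.9},{"dx":0,"dy":0,"dz":0,"yaw":0},{"dx":0,"dy":0,"dz":0,"yaw":0}]'
python3 - <<'E'
from h import *
print(telemetry.state()['torque'])
E
python3 -m crank '[{"dx":0,"dy":0,"dz":0,"yaw":0},{"dx":0,"dy":0,"dz":0,"yaw":0},{"dx":0,"dy":0,"dz":0,"yaw":0}]' 0.45
python3 -m crank '[{"dx":0,"dy":0,"dz":0.03,"yaw":0},{"dx":0,"dy":0,"dz":0.05,"yaw":0},{"dx":0,"dy":0,"dz":0.07,"yaw":0},{"dx":0,"dy":0,"dz":0,"yaw":0},{"dx":0,"dy":0,"dz":0,"yaw":0}]'
python3 - <<'E'
from h import *
a,c=grab('wrist');b=grab('side')[0];t=grab('top')[0]
o=np.zeros((600,800,3),np.uint8);o[:400,:640]=a;o[400:,:360]=b[130:330,180:540];o[400:,380:780]=t[140:340,160:560]
cv2.imwrite('pics/f.png',o[:,:,::-1])
E
```

```text
time_s: 5.65
ee_pos: [527.3, 222.9, 49.5]
ee_rot: [179.7, 0.2, -179.7]
force: [2.6, 10.1, -4.1]
gripper_width: 11.7
gripper_force: 20.0
[ 1.74698979 -0.54415555  0.04181411]
time_s: 6.02
ee_pos: [525.2, 219.6, 49.0]
ee_rot: [-180.0, -0.1, -179.6]
force: [-0.6, -0.2, 0.1]
gripper_width: 38.8
gripper_force: 0.0
time_s: 6.65
ee_pos: [525.1, 219.6, 168.7]
ee_rot: [-180.0, -0.1, -179.6]
force: [-0.7, -1.2, -1.3]
gripper_width: 41.0
gripper_force: 0.0
```

View pics/f.png

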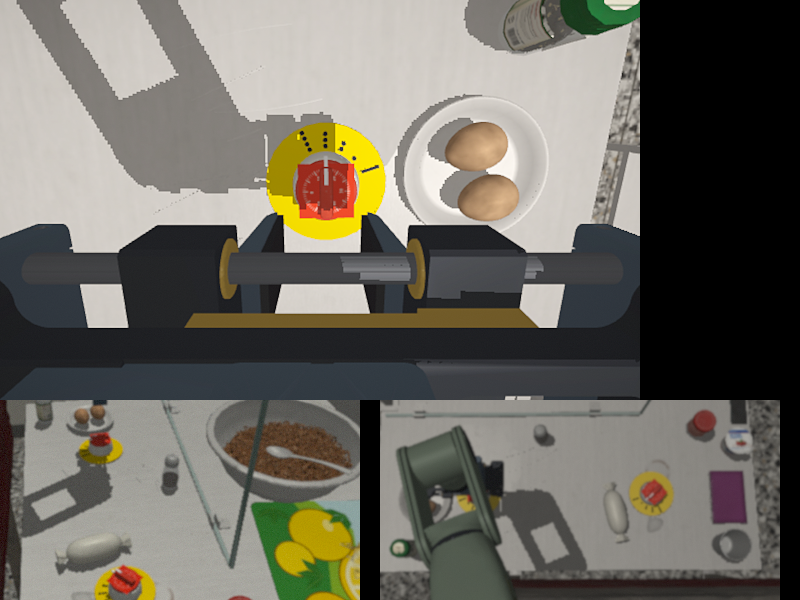

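The final view shows the pointer, from (325,183) to (325,157), in line with the three-dot row at (325,140). The gripper is clear and everything else is where it was.

```bash
python3 -c "
from workcell import ticket
print(ticket.job_done())"
```

```text
the job is handed in; nothing more can be done
None
```

I turned the egg timer's dial from one dot to three dots and let go; the last camera picture shows its pointer in line with the three-dot mark and nothing else moved, and the job is handed in.

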